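Latch the wide filter box

TASK

Two inlet filter boxes for the flow bench stand on the table, each with its draw latch open. On the wide box, swing the wire loop over so that its crossbar drops behind the keeper on the end cap, then press the lever down flat until it has snapped past centre and stays. Leave the narrow box alone.

Things in the scene. Friction and masses are not known exactly. Their poses are not given: they have to be found in the camera images.
- wide_box: WIDE grey steel filter box, fixed: 150 mm across (y), 60 tall. Origin on the table under the lever's hinge; x from hinge to end cap, z up. Spans x -100 to +121, plus a 48 mm duct stub 30 long at each end. Hinge line along y, 74 mm above the table. Past a gasket gap at x 31 to 46 is the end cap, which the latch draws in about 5 mm (spring, 7 N/mm).
- keeper (a point): Keeper on the WIDE box's cap: steel hook 26 mm wide, 16 tall, lip overhanging 3.5 mm to the far side. Point: foot of its far face, on the cap's top (60 mm above table), 67 mm from the hinge along the box's x; axes as the box's. The loop's bar bears on this face: hooked, its centre is beyond the face and under 13 mm above the cap's top.
- loop_bar (a point): Middle of the crossbar (along y) of the WIDE box's loop: U of 6 mm wire, 50 mm wide, 85 long, pivoted on the lever 20 mm from the hinge. Starts near upright (within 25 deg), bar 165 to 185 mm above the table, above the lever's tip. Slightly stiff; 75 g; falls by itself once tipped about 35 deg. With the lever standing, it drops 10 to 22 mm beyond the keeper.
- lever (a joint): WIDE box's lever, rad: 0 flat (lying to the box's -x, away from the keeper), 1.57 upright, 2.1 open stop. Starts 1.8 to 2.05; stays where put (a falling loop may tip it to its stop). Plate 28 mm wide, 4 thick, rolled tip 72 mm from the hinge; flat, its top face is 20 mm above the box. Push the tip away from the keeper and down with about 2 to 4 N; the last 15 to 25 deg snap down by themselves.
- narrow_box: NARROW filter box, fixed, to be left alone: same length, height and open latch as the wide one, but only 80 mm across (y). Origin on the table under its lever's hinge; x from hinge to its end cap, z up. Spans x -100 to +121 mm (stubs 30 more), 60 tall, open latch up to 185 mm.

How it is judged:
By the outcome, as a careful person would: the job done as asked, in the order asked, and still so for the second after the job is handed in, with the robot touching nothing.
It also fails if it takes over 35 s, if anything falls off the work surface, if the arm or the gripper's body presses on something with over 40 N, if the wrist force passes 120 N, or if a joint passes its speed limit or range.

ROBOT

A 7-joint arm with a two-finger parallel gripper is mounted at the origin on the work surface. World frame = base frame: x ahead of the robot, y to its left, z up, the work surface at z = 0. Lengths are in m, angles in degrees, forces in N, time in s.
With the tool pointing down it reaches from about 0.35 to 0.775 m from the base axis. Payload 3.1 kg.
Tool frame: the origin (TCP) lies on the centre line of the jaws, within the pads' length; the fingertips stand 17 mm ahead of it and the grasp point (between the pads) lies 2 mm behind it (robot.tip_reach is the distance from the TCP to the fingertips, in m); z points along the fingers, y is the line along which they close (so a half turn about z gives the same grasp; the last joint's range is limited). The gripper opens to 85 mm and grips with 20 to 120 N. Pads are 22 mm wide; open, the fingers measure 114 mm over their backs; the gripper's body (76 mm by 85 mm) begins 54 mm behind the grasp point. The pads swing forward as they close: fully open they stand 13 mm farther back than shut.
Start: joints at [-68.394, 17.813, 0.802, 86.603, -0.252, 75.585, -1.558], TCP at [0.224, 0.502, 0.248] pointing down, gripper open.
Joint ranges: [-154.91, 154.91], [-16.99, 109.72], [-72.82, 74.43], [7.12, 147.25], [-82.49, 262.49], [11.32, 116.49], [-174.64, 174.64]. Speed limits (degrees/s): [159.86, 159.86, 180, 180, 180, 180, 180].

INTERFACE

Orientations are given as [roll, pitch, yaw] about the fixed x, y, z axes, in that order (R = Rz(yaw) Ry(pitch) Rx(roll)).
In Python, from station import robot, fingers, vision, workorder, recognise gives the robot as it stands. Calls block until the motion is done:
- robot.move_to(position, orientation): joint-space move of the TCP to a pose.
- robot.line_to(position, orientation=None, velocity=0.15, f_stop=None): straight line of the TCP; orientation=None keeps the orientation; velocity is the mean speed in m/s. With f_stop (N) it stops when the force on the tool has changed by that much, and returns True; else False.
- robot.move_j(angles): joint-space move.
- fingers.gripper_to(opening, force=None): opening from 0.0 (shut) to 1.0 (fully open); force is the grip in N (None keeps the last); returns when the fingers have stopped.
- robot.pause(seconds).
- robot.inverse_kinematics(position, orientation): joint angles nearest the present ones, or None.
- vision.grab_frame(name): name is "scene" or "top" or "wrist"; returns the picture (400x640x3 uint8, red, green, blue); there is no depth.
- vision.calibration(name): a dict with "mtx" (3x3 intrinsics, pixels), "extrinsics" (4x4, takes a point from world to camera coordinates); the wrist camera has in their place "T_tool_cam" (4x4, takes a point from camera to tool coordinates, whose origin is the TCP and whose axes are the flange's). Camera axes: x right, y up, looking along -z (the intrinsics and any distortion apply to the point x, -y, -z); pixel columns grow to the right and rows downward; lengths in m; the calibration is good to about 2 mm. The wrist camera is an equidistant fisheye: a pixel r from the principal point sees the ray r / f radians off the axis. A picture is of the moment at which its call begins: read the wrist's pose just before it. calibration takes no time and is no camera call.
A pose or a line that the arm cannot do raises robot.PlanningError and nothing moves.
- workorder.close_job(): hands the job in; it is judged then, once.
Trained networks look in the newest picture that a camera, given by its name, has taken for a name from the list of things; names that differ only in an ending like _2 or _b are one class to them, and where a whole thing is asked for, a point or a joint stands for the part that bears it (a point fixed in the world has none). Each returns a list of dicts, best first, with "p" (0 to 1); they miss things now and then, are a little off and sometimes report something else, mostly with a low value. They report only what shows in the picture. A call takes as long as a camera call.
- recognise(label, camera): "rect" ([centre column, centre row, width, height] in pixels, round what is visible of it).
Readings, each from a call of its own:
- robot.current_time_s(): time.
- robot.current_joint_positions(): joint angles.
- robot.current_dq(): joint speeds.
- robot.current_joint_torque(): joint torques, N m.
- robot.current_tool_pos(): TCP position.
- robot.current_eef_rot(): TCP orientation.
- robot.current_contact_force(): force on the tool from outside, world axes, zero at the start.
- robot.current_torque(): the same for the moment, N m.
- robot.current_finger_gap(): opening from 0.0 (shut) to 1.0 (fully open).
- robot.current_gripper_force(): force on a finger pad.
Only numpy, scipy, OpenCV 4.12 (cv2) and the standard library are available. Lean on these libraries where they do the work, as an engineer would, in place of code of your own. Each camera call takes 0.05 s, during which the arm holds its last target. There are 200 camera calls.

## Working session

There is one attempt and no reset: what is moved stays moved. The work goes in short steps, each a Python script; the robot and the scene stay as the last script left them, time stands still between calls to the robot, and variables do not carry over. Pictures are saved under pics/ and viewed, at most 10 in all, crops included, and the job is handed in when it is done.

```bash
ls; mkdir -p pics; python3 - <<'E'
from station import robot, fingers, vision, workorder, recognise
import cv2, numpy as np
np.set_printoptions(precision=4,suppress=True)
for n in ("scene","top"):
    im=vision.grab_frame(n); cv2.imwrite(f"pics/{n}0.png",im[:,:,::-1])
    c=vision.calibration(n); print(n,{k:np.array(v) for k,v in c.items()})
    for l in ("wide_box","keeper","loop_bar","lever","narrow_box"):
        print(l,[(np.round(d["rect"]).tolist(),round(d["p"],2)) for d in recognise(l,n)])
print(robot.current_time_s(),robot.current_tool_pos(),robot.current_eef_rot())
E
```

```text
pics
scene {'mtx': array([[477.9108,   0.    , 324.7792],
       [  0.    , 477.9108, 202.8071],
       [  0.    ,   0.    ,   1.    ]]), 'extrinsics': array([[ 0.5522,  0.8337,  0.0097, -0.314 ],
       [-0.7092,  0.4635,  0.5312,  0.3453],
       [ 0.4383, -0.3002,  0.8472, -1.0799],
       [ 0.    ,  0.    ,  0.    ,  1.    ]])}
wide_box [([215.0, 300.0, 173.0, 169.0], 0.57)]
keeper [([243.0, 326.0, 107.0, 115.0], 0.64)]
loop_bar [([198.0, 260.0, 38.0, 50.0], 0.77), ([214.0, 300.0, 174.0, 167.0], 0.15)]
lever [([198.0, 262.0, 42.0, 49.0], 0.95)]
narrow_box [([423.0, 172.0, 97.0, 129.0], 0.69), ([197.0, 261.0, 39.0, 49.0], 0.51)]
top {'mtx': array([[371.9103,   0.    , 322.9889],
       [  0.    , 371.9103, 193.5509],
       [  0.    ,   0.    ,   1.    ]]), 'extrinsics': array([[ 0.0204, -0.9996, -0.0212, -0.0131],
       [ 0.9907,  0.0174,  0.135 , -0.5916],
       [-0.1346, -0.0238,  0.9906, -0.6633],
       [ 0.    ,  0.    ,  0.    ,  1.    ]])}
wide_box [([435.0, 210.0, 112.0, 155.0], 0.66)]
keeper [([425.0, 165.0, 89.0, 65.0], 0.93)]
loop_bar [([452.0, 198.0, 42.0, 22.0], 0.53)]
lever [([452.0, 200.0, 44.0, 34.0], 0.92)]
narrow_box [([208.0, 214.0, 81.0, 150.0], 0.85)]
0.6 [0.2237 0.5025 0.2483] [179.9961   0.0023 156.0084]
```

```bash
python3 - <<'E'
import cv2
a=cv2.imread("pics/top0.png")[100:300,330:530];cv2.imwrite("pics/topc.png",cv2.resize(a,(600,600),interpolation=cv2.INTER_CUBIC))
a=cv2.imread("pics/scene0.png")[205:405,100:350];cv2.imwrite("pics/scenec.png",cv2.resize(a,(750,600),interpolation=cv2.INTER_CUBIC))
E
```

```text
(no output)
```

View pics/topc.png

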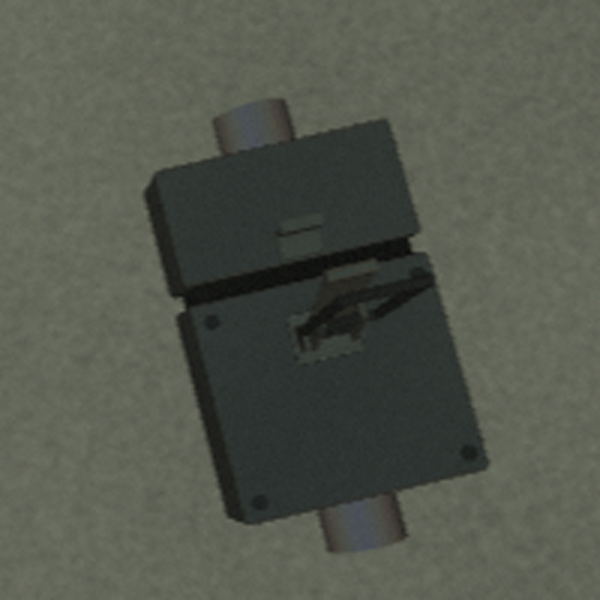

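View pics/scenec.png

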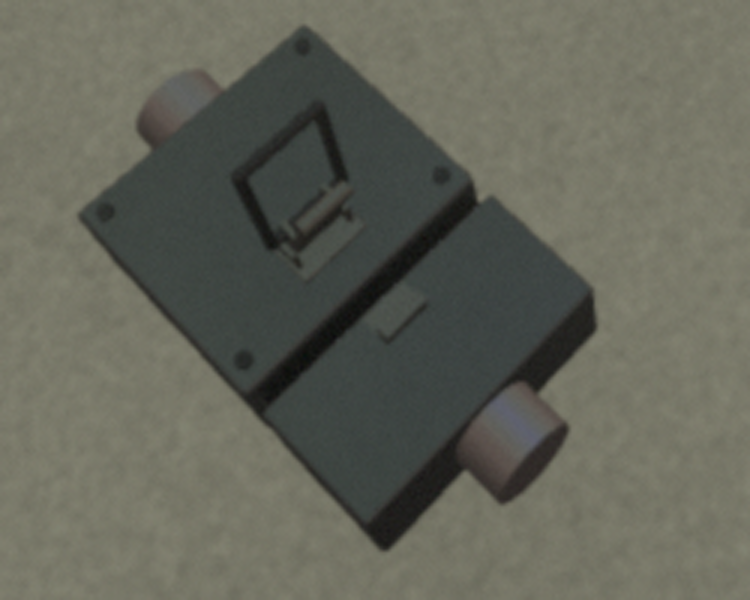

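View pics/top0.png

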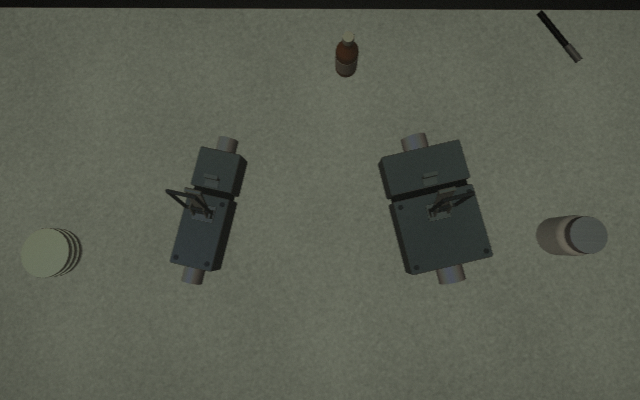

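```bash
cat > h.py <<'E'
from station import robot, fingers, vision, workorder, recognise
import cv2, numpy as np
from scipy.optimize import least_squares
np.set_printoptions(precision=4,suppress=True)
def proj(n,P):
    c=vision.calibration(n); E=np.array(c["extrinsics"]); K=np.array(c["mtx"])
    q=np.atleast_2d(P)@E[:3,:3].T+E[:3,3]; q=q*[1,-1,-1]
    u=q@K.T; return u[:,:2]/u[:,2:]
def b2w(p,b):
    p=np.atleast_2d(p); c,s=np.cos(p_yaw:=b[2]),np.sin(p_yaw)
    return np.c_[b[0]+c*p[:,0]-s*p[:,1], b[1]+s*p[:,0]+c*p[:,1], p[:,2]]
E
cat > fit.py <<'E'
from h import *
B=np.array([[121,75],[121,-75],[-100,75],[-100,-75],[31,-75],[46,-75]])
T=np.array([[158,172],[388,120],[247,522],[488,468],[425,252],[418,235]])/3+[330,100]
B2=np.array([[-100,75],[-100,-75],[121,75],[121,-75],[31,75],[46,75],[31,-75],[46,-75]])
S=np.array([[305,27],[82,215],[593,292],[368,525],[475,185],[492,200],[245,390],[265,412]])/3+[100,205]
z=lambda A:np.c_[A/1000,np.full(len(A),.06)]
f=lambda b:np.r_[(proj("top",b2w(z(B),b))-T).ravel(),(proj("scene",b2w(z(B2),b))-S).ravel()]
r=least_squares(f,[.6,-.3,.2],loss="soft_l1"); print(r.x,np.degrees(r.x[2])); print(f(r.x).reshape(-1,2))
np.save("box.npy",r.x); b=r.x
tp=np.array([384,288])/3+[330,100]; sp=np.array([277,142])/3+[100,205]
g=lambda p:np.r_[(proj("top",b2w(p,b))-tp).ravel(),(proj("scene",b2w(p,b))-sp).ravel()]
q=least_squares(g,[0,0,.17]); print("bar in box frame",q.x,g(q.x))
tp=np.array([352,268])/3+[330,100]; sp=np.array([322,210])/3+[100,205]
q=least_squares(g,[0,0,.15]); print("lever tip in box frame",q.x,g(q.x))
for n,o in(("top",(330,100)),("scene",(100,205))): print(n,(proj(n,b2w([[.067,0,.06],[.067,0,.076],[0,0,.074]],b))-o)*3)
print("keeper world",b2w([.067,0,.06],b))
E
python3 fit.py
```

```text
[ 0.5659 -0.2112  0.2445] 14.006433999263201
[[-1.4014 -3.3722]
 [ 0.3703 -3.923 ]
 [-0.776  -1.7352]
 [ 0.8337 -2.6887]
 [ 1.4388 -1.4347]
 [ 1.505  -3.6323]
 [ 0.9522 -0.2735]
 [-1.7243 -0.4378]
 [ 1.9662 -1.0889]
 [-0.3831 -0.6193]
 [-0.6862 -3.2983]
 [ 0.3917 -2.2139]
 [-1.4393 -0.4934]
 [-1.3726 -0.6422]]
bar in box frame [0.0071 0.0003 0.177 ] [0.3399 0.1699 0.3302 0.0136]
lever tip in box frame [ 0.0242 -0.001   0.1334] [-0.1313 -0.0663 -0.1237 -0.0028]
top [[294.2853 218.4838]
 [301.1973 213.4024]
 [329.8707 322.2907]]
scene [[410.8381 325.3383]
 [405.9173 314.0445]
 [315.1309 226.3125]]
keeper world [[ 0.6309 -0.195   0.06  ]]
```

```bash
cat >> h.py <<'E'
b=np.load("box.npy"); W=.0145
ORI=[180,0,np.degrees(b[2])-90]
def tip(x,z,y=0.): # fingertip centre, box frame -> TCP world
    return b2w([x,y,z+robot.tip_reach],b)[0]
def look(n,f,box=None,s=3):
    im=vision.grab_frame(n)[:,:,::-1]
    if box: im=im[box[1]:box[3],box[0]:box[2]]
    cv2.imwrite(f,cv2.resize(im,None,fx=s,fy=s,interpolation=cv2.INTER_CUBIC))
E
python3 - <<'E'
from h import *
print(robot.inverse_kinematics(tip(-.04,.2),ORI))
robot.line_to([.224,.502,.30]); fingers.gripper_to(0.,40)
robot.move_to(tip(-.04,.23),ORI)
robot.line_to(tip(-.04,.152),velocity=.12)
f0=np.array(robot.current_contact_force())
look("scene","pics/s1.png",(100,155,350,355))
print(robot.current_time_s(),robot.current_tool_pos(),f0)
E
```

```text
[ -20.6966   32.8326   64.5506   87.7016  -29.9721   78.5156 -119.6658]
5.475 [ 0.5276 -0.2214  0.17  ] [0.0888 0.1183 0.1929]
```

View pics/s1.png

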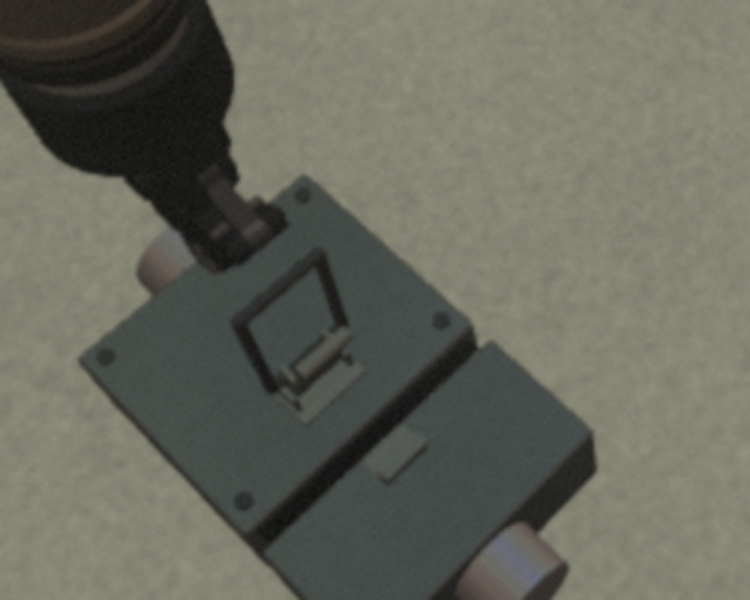

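Fingers at about (235,255) are behind the upright bar (mid about (280,288)), centred on it. I'll push it over now.

```bash
python3 - <<'E'
from h import *
for x in np.arange(-.02,.051,.01):
    robot.line_to(tip(x,.152),velocity=.08)
    print(round(x,3),np.array(robot.current_contact_force()))
robot.line_to(tip(.02,.175),velocity=.15)
robot.line_to(tip(-.03,.20),velocity=.2)
look("scene","pics/s2.png",(100,205,350,405))
print(robot.current_time_s())
E
```

```text
-0.02 [ 0.3748 -0.5854 -0.4726]
-0.01 [-0.7506 -0.2538 -0.5071]
0.0 [-0.3512  0.565   0.2216]
0.01 [-0.32   -1.1125 -0.5315]
0.02 [-0.8017  0.1468 -0.2353]
0.03 [-0.0404  0.8963 -0.5436]
0.04 [-0.466   0.5179  0.6481]
0.05 [-0.7124  0.7415 -0.7877]
8.6833
```

View pics/s2.png

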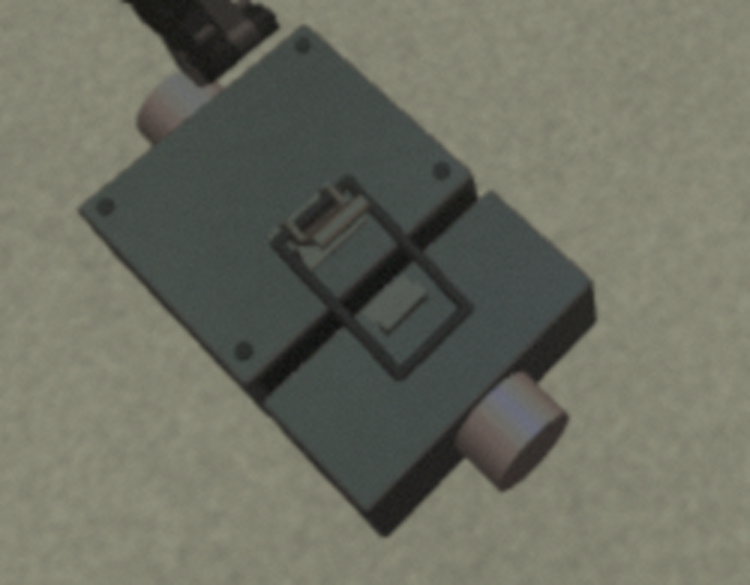

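The loop has fallen over: the bar, from (400,372) to (465,305), lies beyond the keeper at (395,305). The lever rests at its open stop, tip about (345,220). Next is the lever.

```bash
python3 - <<'E'
from h import *
robot.line_to(tip(.07,.18),velocity=.25)
robot.line_to(tip(.07,.122),velocity=.12)
def c(th,r=.058,off=.006):
    return (-r*np.cos(th)+off*np.sin(th)+W, .074+r*np.sin(th)+off*np.cos(th))
P=[(x,.124) for x in (.055,.04,.03)]+[c(t) for t in np.radians(np.arange(90,14,-7.5))]
for x,z in P:
    s=robot.line_to(tip(x,z),velocity=.07,f_stop=35)
    F=b2w([0,0,0],[0,0,0]); f=np.array(robot.current_contact_force())
    print(np.round((x,z),3),f,s)
    if s: break
print(robot.current_time_s())
look("scene","pics/s3.png",(100,205,350,405))
E
```

```text
[0.055 0.124] [ 0.3153  0.4696 -0.3027] False
[0.04  0.124] [3.6752 1.1909 7.5591] False
[0.03  0.124] [ 6.2678  3.7935 13.749 ] False
[0.02  0.132] [-0.3919 -0.6514  1.2512] False
[0.013 0.132] [ 0.1717 -0.0236  0.6676] False
[0.005 0.132] [-0.1661 -0.6846 -1.3079] False
[-0.002  0.13 ] [-0.3242  0.9338 -0.496 ] False
[-0.009  0.127] [ 0.3659  0.3431 -0.2078] False
[-0.016  0.124] [ 0.9572 -0.8267 -0.988 ] False
[-0.022  0.119] [ 1.893  -0.7987  0.429 ] False
[-0.028  0.114] [ 1.2418 -0.6441  1.364 ] False
[-0.033  0.108] [ 0.8986 -0.8624  0.5506] False
[-0.037  0.102] [-0.1023  0.5751 -0.3216] False
[-0.04   0.095] [-0.1516 -0.2839 -0.9112] False
13.8083
```

View pics/s3.png

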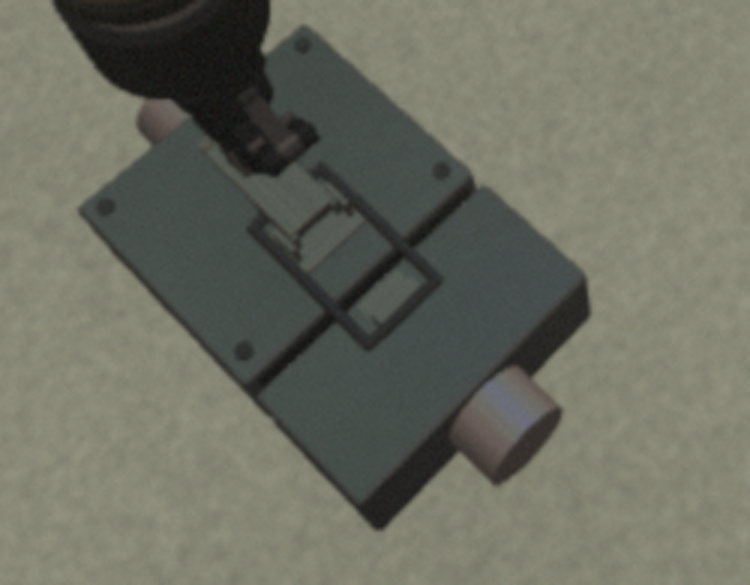

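The lever looks flat, from (205,150) to (330,210). The bar is against the keeper at (370,345)–(435,280), and the cap has been drawn in. I'll press lightly to confirm, retreat and check again.

```bash
python3 - <<'E'
from h import *
s=robot.line_to(tip(-.045,.074),velocity=.03,f_stop=10)
print(s,robot.current_tool_pos()[2]-robot.tip_reach,robot.current_contact_force())
robot.line_to(tip(-.045,.19),velocity=.15)
robot.line_to(tip(-.17,.25),velocity=.25)
print(robot.current_time_s())
look("scene","pics/s4.png",(100,205,350,405))
E
```

```text
True 0.08008807041236869 [-1.0866  1.0572  6.9308]
16.0083
```

View pics/s4.png

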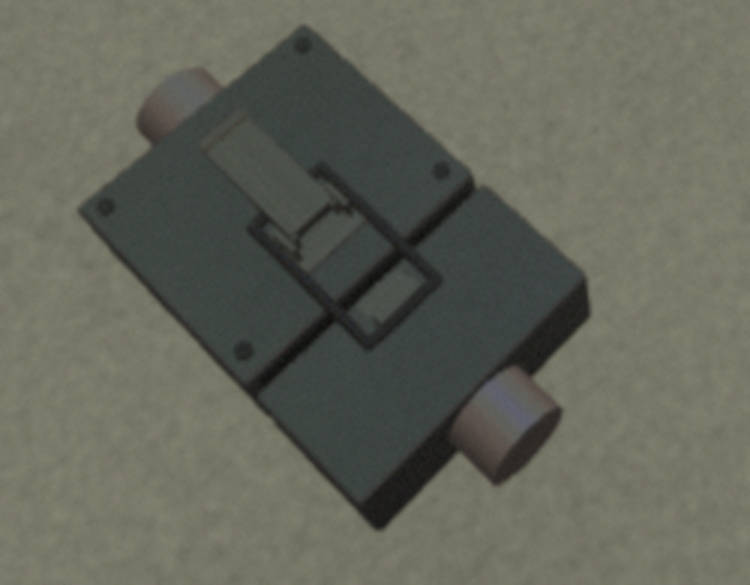

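The lever is flat: its top was felt at 80 mm, as specified. It stays down with the arm clear, the bar is on the far side of the keeper, and the gap is drawn in.

```bash
python3 -c "
from station import workorder
print(workorder.close_job())"
```

```text
the job is handed in; nothing more can be done
None
```

The wide box is latched: the loop's bar is behind the keeper and the lever stays flat with the arm clear. The narrow box was not touched, and the job was handed in at about 16 s.

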